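# Feel along a gas line for leaks, then vent it

## Robot

A 7-joint arm with a two-finger parallel gripper is mounted at the origin on the work surface. World frame = base frame: x ahead of the robot, y to its left, z up, the work surface at z = 0. Lengths are in mm, angles in degrees, forces in N, time in s.
With the tool pointing down it reaches from about 425 to 950 mm from the base axis. Payload 4.7 kg.
Tool frame: the origin (TCP) lies between the finger pads, 19 mm behind the fingertips; this is the grasp point; z points along the fingers, y is the line along which they close (so a half turn about z gives the same grasp; the last joint's range is limited). The gripper opens to 87 mm and grips with 3 to 60 N. Pads are 19 mm wide; open, the fingers measure 117 mm over their backs; the gripper's body (75 mm by 190 mm) begins 51 mm behind the grasp point.
Start: joints at [-64.739, 26.849, -2.785, 87.806, 1.381, 65.374, -4.715], TCP at [305.543, 601.906, 241.273] pointing down, gripper open.
Joint ranges: [-148.3, 148.3], [-19.14, 114.17], [-79.39, 73.82], [5.75, 140.21], [-59.74, 239.74], [12.07, 113.84], [-152.46, 152.46]. Speed limits (degrees/s): [147.25, 147.25, 180, 180, 180, 180, 180].

## Interface

Orientations are given as [roll, pitch, yaw] about the fixed x, y, z axes, in that order (R = Rz(yaw) Ry(pitch) Rx(roll)).
In Python, from workcell import robot gives the robot as it stands. The module is installed in compiled form; this text tells all that it offers. Calls block until the motion is done:
- robot.reach(position, orientation): joint-space move of the TCP to a pose.
- robot.move_straight(position, vel=150, ori=None, contact_N=None): straight line of the TCP; ori=None keeps the orientation; vel is the mean speed in mm/s. With contact_N (N) it stops when the force on the tool has changed by that much, and returns True; else False.
- robot.move_j(angles): joint-space move.
- robot.set_gripper(opening, grip_force=None): finger opening in mm; grip_force is the grip in N (None keeps the last); returns when the fingers have stopped.
- robot.hold(seconds).
- robot.ik(position, orientation): joint angles nearest the present ones, or None.
- robot.camera(name): name is "scene" or "side" or "wrist"; returns the picture (384x512x3 uint8, blue, green, red); there is no depth.
- robot.calibration(name): a dict with "intrinsics" (3x3 intrinsics, pixels), "view" (4x4, takes a point from world to camera coordinates). Camera axes: x right, y up, looking along -z (the intrinsics and any distortion apply to the point x, -y, -z); pixel columns grow to the right and rows downward; lengths in mm; the calibration is good to about 2 mm. A picture is of the moment at which its call begins: read the wrist's pose just before it. calibration takes no time and is no camera call; for the wrist camera it gives the pose at the moment of the call.
A pose or a line that the arm cannot do raises robot.PlanningError and nothing moves.
- robot.hand_in(): hands the job in; it is judged then, once.
Trained networks look in the newest picture that a camera, given by its name, has taken for a name from the list of things; names that differ only in an ending like _2 or _b are one class to them, and where a whole thing is asked for, a point or a joint stands for the part that bears it (a point fixed in the world has none). Each returns a list of dicts, best first, with "score" (0 to 1); they miss things now and then, are a little off and sometimes report something else, mostly with a low value. They report only what shows in the picture. A call takes as long as a camera call.
- robot.find_in(label, camera): "location" ([x, y, z] in mm, in world coordinates, good to about 4 mm: the middle of the surface that is visible of it).
Readings, each from a call of its own:
- robot.get_time_s(): time.
- robot.get_joints(): joint angles.
- robot.get_dq(): joint speeds.
- robot.get_tau(): joint torques, N m.
- robot.get_tcp_pos(): TCP position.
- robot.get_tool_rot(): TCP orientation.
- robot.get_force(): force on the tool from outside, world axes, zero at the start.
- robot.get_wrist_torque(): the same for the moment, N m.
- robot.get_finger_gap(): finger opening in mm.
- robot.get_grip_force(): force on a finger pad.
Only numpy, scipy, OpenCV 4.12 (cv2) and the standard library are available. Lean on these libraries where they do the work, as an engineer would, in place of code of your own. Each camera call takes 0.05 s, during which the arm holds its last target. There are 200 camera calls.

## Task

Check the copper gas pipe for leaks: starting at its regulator end, move the fingertips along it, about a finger's breadth above the middle of the pipe and without touching it, following both bends as far as the last union nut. Then press the blue relief button at the end of that pipe well down and let it come up again. Leave the steel line and the loose couplers, jar and spanner alone.

Things in the scene. Friction and masses are not known exactly. Their poses are not given: they have to be found in the camera images.
- copper_line: a fixed white mounting plate, 100 (x) x 320 (y) x 6 mm, origin at the centre of its underside, z up; its +y end carries a horizontal brass regulator with a black knob (about 61 mm high), its -y end a blue push button; between them runs a copper (orange-brown) pipe of 15 mm diameter with three bright steel union nuts of 24 mm diameter. Has the regulator on the robot's left.
- copper_pipe: the copper pipe itself, fixed on the plate, same origin and axes as copper_line. Its axis lies 26 mm above the bench (crown 33.5 mm, nuts 38 mm) and runs in the plate's frame from (28, 94) mm at the regulator straight to the bend (28, 15), slanting to the bend (-28, -30), then straight to (-28, -85); it is bare and rigid
- mark0 (a point): point on top of the copper pipe at the union nut at the regulator end, number 1 of 6 along it from the regulator; at (0.028, 0.072, 0.038) m in the frame of copper_line
- mark1 (a point): point on top of the copper pipe at the first straight, number 2 of 6 along it from the regulator; at (0.028, 0.043, 0.0335) m in the frame of copper_line
- mark2 (a point): point on top of the copper pipe at the first bend, number 3 of 6 along it from the regulator; at (0.028, 0.015, 0.0335) m in the frame of copper_line
- mark3 (a point): point on top of the copper pipe at the middle union nut, number 4 of 6 along it from the regulator; at (0, -0.0075, 0.038) m in the frame of copper_line
- mark4 (a point): point on top of the copper pipe at the second bend, number 5 of 6 along it from the regulator; at (-0.028, -0.030, 0.0335) m in the frame of copper_line
- mark5 (a point): point on top of the copper pipe at the union nut at the button end, number 6 of 6 along it from the regulator; at (-0.028, -0.075, 0.038) m in the frame of copper_line
- relief_top (a point): centre of the top of the blue relief button (30 mm diameter) beyond the pipe's last nut, at about (-28, -123) mm in the frame of copper_line, facing up; it goes down with the button
- relief (a joint): travel of that button: 0 up, 0.006 m fully down; a spring pushes it back, fully down takes about 5 N
- steel_line: a second such plate of the same size, layout, origin and axes, its pipe of dark grey steel. The two lines stand one nearer and one farther from the robot, and may be swapped. Not to be touched.
- coupler_a: a loose keg coupler lying on the bench, about 160 x 56 x 57 mm, blue cup to -x, metal body and black lever to +x, origin on the bench under it, 0.7 kg. Leave alone.
- coupler_b: a loose keg coupler lying on the bench, about 160 x 56 x 57 mm, blue cup to -x, metal body and black lever to +x, origin on the bench under it, 0.7 kg. Leave alone.
- jar: a loose upright jar, 62 mm diameter, 85 mm high, green label, white cap, origin at the centre of its underside. Leave alone.
- spanner: a loose steel spanner lying on the bench beyond the lines, 190 mm long along its x. Leave alone.
- steel_relief (a joint): travel of the steel line's button, as relief; to stay at 0

How it is judged (in metres and radians):
On the way, in this order (a step that is already met when the one before it is completed fails the run):
1. the fingertips pass close above the union nut at the regulator end of the copper pipe (horizontal distance between the grasp point and mark0 below 0.015 m and z of the grasp point in the frame of mark0 between 0.012 and 0.055 m), for 0.05 s.
2. the fingertips pass close above the first straight of the copper pipe (horizontal distance between the grasp point and mark1 below 0.015 m and z of the grasp point in the frame of mark1 between 0.012 and 0.055 m), for 0.05 s.
3. the fingertips pass close above the first bend of the copper pipe (horizontal distance between the grasp point and mark2 below 0.015 m and z of the grasp point in the frame of mark2 between 0.012 and 0.055 m), for 0.05 s.
4. the fingertips pass close above the middle union nut of the copper pipe (horizontal distance between the grasp point and mark3 below 0.015 m and z of the grasp point in the frame of mark3 between 0.012 and 0.055 m), for 0.05 s.
5. the fingertips pass close above the second bend of the copper pipe (horizontal distance between the grasp point and mark4 below 0.015 m and z of the grasp point in the frame of mark4 between 0.012 and 0.055 m), for 0.05 s.
6. the fingertips pass close above the union nut at the button end of the copper pipe (horizontal distance between the grasp point and mark5 below 0.015 m and z of the grasp point in the frame of mark5 between 0.012 and 0.055 m), for 0.05 s.
7. the blue button of the copper line is pressed at least 4 mm down (value of joint relief above 0.004 m), for 0.1 s.
At the end, for the whole second after the job is handed in: The TCP passed the six marks in order, within 15 mm sideways and 12 to 55 mm above each (tips up to 36 mm above); then the button was pressed 4 mm or more and is up again (under 1.5 mm); the other button is up; each loose thing is within 15 mm of its start (value of joint each of relief, steel_relief below 0.0015 m and distance of each of coupler_a, coupler_b, jar, spanner from where it was at the start of the episode below 0.015 m); the robot touches nothing.
It fails at once if the copper pipe is touched (contact force between any of the arm, the fingers and copper_pipe above 0.5 N).
It fails at once if the steel line is touched (contact force between any of the arm, the fingers and steel_line above 0.5 N).
It fails at once if a loose coupler, the jar or the spanner is touched (contact force between any of the arm, the fingers and coupler_a above 0.5 N or contact force between any of the arm, the fingers and coupler_b above 0.5 N or contact force between any of the arm, the fingers and jar above 0.5 N or contact force between any of the arm, the fingers and spanner above 0.5 N).
It fails at once if a loose thing is pushed or lifted from its place (distance of any of coupler_a, coupler_b, jar, spanner from where it was at the start of the episode above 0.015 m).
It also fails if it takes over 54 s, if anything falls off the work surface, if the arm or the gripper's body presses on something with over 40 N, if the wrist force passes 120 N, or if a joint passes its speed limit or range.

## Working session

There is one attempt and no reset: what is moved stays moved. The work goes in short steps, each a Python script; the robot and the scene stay as the last script left them, time stands still between calls to the robot, and variables do not carry over. Pictures are saved under pics/ and viewed, at most 10 in all, crops included, and the job is handed in when it is done.

```bash
mkdir -p pics; python3 - <<'E'
from workcell import robot
import cv2,numpy as np
for c in("scene","side"):
    im=robot.camera(c); cv2.imwrite(f"pics/{c}0.png",im)
    for l in("copper_line","copper_pipe","relief_top","steel_line","coupler_a","jar","spanner"):
        print(c,l,[(np.round(d["location"]).tolist(),round(d["score"],2)) for d in robot.find_in(l,c)][:4])
    k=robot.calibration(c);print(k["intrinsics"],k["view"],k.keys())
print(robot.get_tool_rot(),robot.get_time_s())
E
```

```text
scene copper_line [([510.0, 7.0, 8.0], 0.67), ([508.0, 14.0, 37.0], 0.61)]
scene copper_pipe [([510.0, 13.0, 34.0], 0.63)]
scene relief_top [([471.0, -105.0, 26.0], 0.37)]
scene steel_line [([672.0, 60.0, 4.0], 0.71)]
scene coupler_a [([654.0, 360.0, 42.0], 0.9), ([677.0, -362.0, 44.0], 0.88)]
scene jar [([472.0, -349.0, 62.0], 0.77), ([504.0, 16.0, 31.0], 0.58)]
scene spanner [([793.0, -73.0, 6.0], 0.73), ([506.0, 15.0, 33.0], 0.26)]
[[350.66752898   0.         256.28934258]
 [  0.         350.66752898 194.54943281]
 [  0.           0.           1.        ]] [[ 2.90468885e-01  9.56841165e-01  9.10011607e-03 -1.63069578e+02]
 [-6.84755657e-01  2.01210067e-01  7.00445715e-01  3.85734138e+02]
 [ 6.68384259e-01 -2.09689042e-01  7.13647664e-01 -1.49079621e+03]
 [ 0.00000000e+00  0.00000000e+00  0.00000000e+00  1.00000000e+00]] dict_keys(['intrinsics', 'view'])
side copper_line [([501.0, -10.0, 8.0], 0.87)]
side copper_pipe [([492.0, -3.0, 31.0], 0.77)]
side relief_top [([488.0, -0.0, 26.0], 0.68)]
side steel_line []
side coupler_a [([653.0, -390.0, 50.0], 0.72)]
side jar [([452.0, -368.0, 64.0], 0.71), ([491.0, -5.0, 34.0], 0.31)]
side spanner [([788.0, -90.0, 6.0], 0.85)]
[[350.06287123   0.         253.12443832]
 [  0.         350.06287123 192.63243557]
 [  0.           0.           1.        ]] [[ 9.79480813e-01 -2.00395052e-01  2.14279985e-02 -5.94947956e+02]
 [ 9.69162166e-02  5.61569233e-01  8.21734290e-01 -1.06582017e+02]
 [-1.76704791e-01 -8.02796250e-01  5.69467820e-01 -8.97077684e+02]
 [ 0.00000000e+00  0.00000000e+00  0.00000000e+00  1.00000000e+00]] dict_keys(['intrinsics', 'view'])
[ 1.79993810e+02 -2.52623054e-03  1.53084632e+02] 0.8
```

View pics/scene0.png

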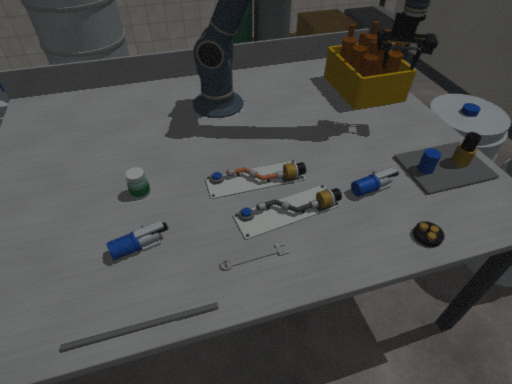

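View pics/side0.png

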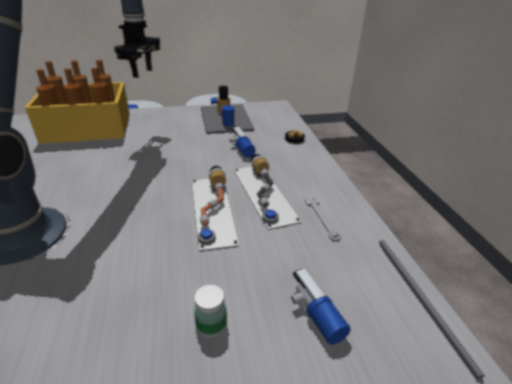

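```bash
python3 - <<'E'
from workcell import robot
import cv2,numpy as np
p=robot.get_tcp_pos(); robot.move_straight([p[0],p[1],380])
robot.set_gripper(0)
for q in ([180,0,180],[180,0,0],[180,0,90]):
    try: robot.reach([480,0,380],q);print(q);break
    except robot.PlanningError as e: print(e)
k=robot.calibration("wrist");im=robot.camera("wrist"); cv2.imwrite("pics/w0.png",im)
np.savez("w0.npz",K=k["intrinsics"],V=k["view"]);print(k)
for l in("copper_line","copper_pipe","relief_top","steel_line"):
    print(l,[(np.round(d["location"]).tolist(),round(d["score"],2)) for d in robot.find_in(l,"wrist")][:4])
print(robot.get_time_s(),robot.get_joints())
E
```

```text
[180, 0, 180]
{'intrinsics': array([[336.87138363,   0.        , 256.48393563],
       [  0.        , 336.87138363, 186.22786921],
       [  0.        ,   0.        ,   1.        ]]), 'view': array([[-1.37578253e-03,  9.99999053e-01,  1.73014163e-05,
        -9.05510771e-01],
       [-9.56977192e-01, -1.31157356e-03, -2.90160187e-01,
         5.34439852e+02],
       [-2.90159890e-01, -4.15754377e-04,  9.56978090e-01,
        -3.84363522e+02],
       [ 0.00000000e+00,  0.00000000e+00,  0.00000000e+00,
         1.00000000e+00]])}
copper_line [([491.0, 22.0, 4.0], 0.8)]
copper_pipe []
relief_top [([465.0, -107.0, 27.0], 0.72)]
steel_line [([630.0, 125.0, 8.0], 0.96)]
5.8917 [-29.31094013   1.77434913  25.21593326 102.76175699  -0.77243505
  75.63987983  86.13848756]
```

View pics/w0.png

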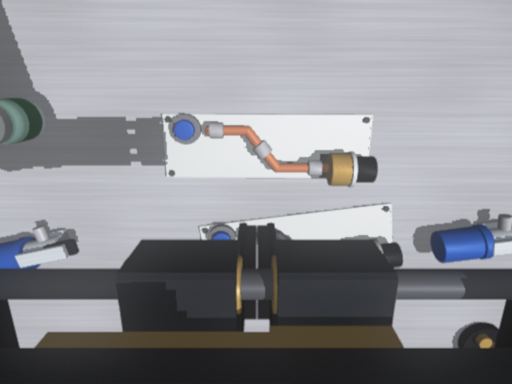

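The wrist picture shows the copper line whole: plate corners near (163,115) to (371,180), blue button (184,130), nuts (216,131), (263,149), (316,168). I'll enlarge it for better pixel readings.

```bash
python3 - <<'E'
import cv2
im=cv2.imread("pics/w0.png")[100:200,150:390]
im=cv2.resize(im,None,fx=3.333333,fy=3.333333,interpolation=cv2.INTER_CUBIC)
for i in range(0,800,100): cv2.putText(im,str(150+i*3//10),(i,10),0,.35,(0,0,255));cv2.line(im,(i,0),(i,5),(0,0,255))
cv2.imwrite("pics/c0.png",im)
E
```

```text
(no output)
```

View pics/c0.png

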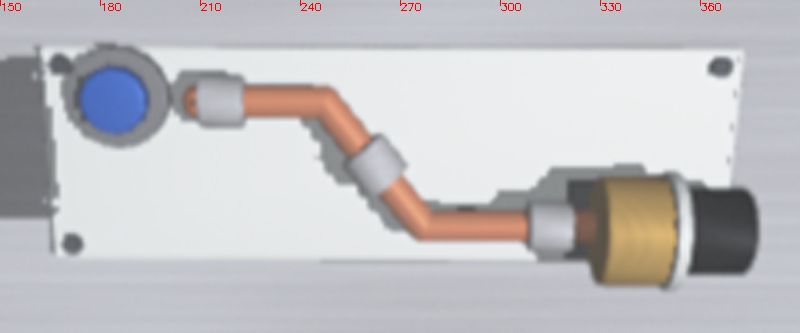

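```bash
cat > fit.py <<'E'
import numpy as np
from scipy.optimize import least_squares
def Rt(p,P):
    c,s=np.cos(p[2]),np.sin(p[2]); P=np.atleast_2d(P)
    return np.c_[p[0]+c*P[:,0]-s*P[:,1],p[1]+s*P[:,0]+c*P[:,1],P[:,2]]
def proj(K,V,W):
    q=W@V[:3,:3].T+V[:3,3]; return np.c_[K[0,2]+K[0,0]*q[:,0]/-q[:,2],K[1,2]+K[1,1]*-q[:,1]/-q[:,2]]
def fit(K,V,P,uv,x0=(500,10,0)):
    r=least_squares(lambda p:(proj(K,V,Rt(p,P))-uv).ravel(),x0,x_scale=[10,10,.1])
    return r.x,r.fun.reshape(-1,2)
E
python3 - <<'E'
from fit import *
import json
d=np.load("w0.npz")
P=[[-28,-75,26],[0,-7.5,26],[28,72,26],[-28,-30,26],[28,15,26],[-50,-160,6],[-50,160,6],[50,-160,6]]
uv=np.array([[220,101],[376,164],[552,227],[325,101],[420,226],[40,47],[744,50],[52,258]])*.3+[150,100]
x,r=fit(d["K"],d["V"],np.array(P,float),uv);print(x,np.degrees(x[2]),np.round(r,1))
np.save("pose.npy",x)
ray=None
for z in(20,25,30): print(z,proj(d["K"],d["V"],Rt(x,[-28,-123,z])), "obs",np.array([114,101])*.3+[150,100])
print(Rt(x,[-28,-123,27]),Rt(x,[28,72,38]))
E
```

```text
[ 4.93307243e+02  1.78788762e+01 -4.78592564e-03] -0.274213340162393 [[ 0.6  0. ]
 [-0.4  0.3]
 [-1.  -0.1]
 [-0.2  0.2]
 [ 1.   0. ]
 [-0.8 -0.6]
 [ 0.5 -0.1]
 [ 0.4  0.2]]
20 [[184.71334811 129.60310598]] obs [184.2 130.3]
25 [[184.01997418 130.04287421]] obs [184.2 130.3]
30 [[183.31307107 130.49122325]] obs [184.2 130.3]
[[ 464.7188969  -104.98570973   27.        ]] [[521.6515075   89.74404621  38.        ]]
```

Residuals are about 1 px. I'll hover above mark0 and check from the side.

```bash
python3 - <<'E'
from workcell import robot
from fit import *
import cv2
x=np.load("pose.npy"); yaw=180+np.degrees(x[2])
w=Rt(x,[28,71,0])[0]
robot.reach([w[0],w[1],130],[180,0,yaw])
M=Rt(x,[[28,72,38],[28,43,33.5],[28,15,33.5],[0,-7.5,38],[-28,-30,33.5],[-28,-75,38],[-28,-123,27]])
out=[]
for c,(u,v) in(("scene",(190,130)),("side",(160,120))):
    im=robot.camera(c);k=robot.calibration(c)
    for a in proj(k["intrinsics"],k["view"],M): out.append((c,a))
    big=cv2.resize(im[v:v+130,u:u+130],None,fx=4.5 if 0 else 3,fy=3,interpolation=cv2.INTER_CUBIC)
    for a in proj(k["intrinsics"],k["view"],M): cv2.circle(big,tuple(int(t) for t in (a-[u,v]+.5)*3),3,(0,255,0),-1)
    out.append(big)
cv2.imwrite("pics/chk.png",np.hstack([o for o in out if isinstance(o,np.ndarray)]))
print(robot.get_tcp_pos(),w,robot.get_force(),robot.get_time_s())
E
```

```text
[522.91159393  88.46393435 131.63182358] [521.64672159  88.74405766   0.        ] [ 0.02083682  0.18618462 -0.2378107 ] 7.0333
```

View pics/chk.png

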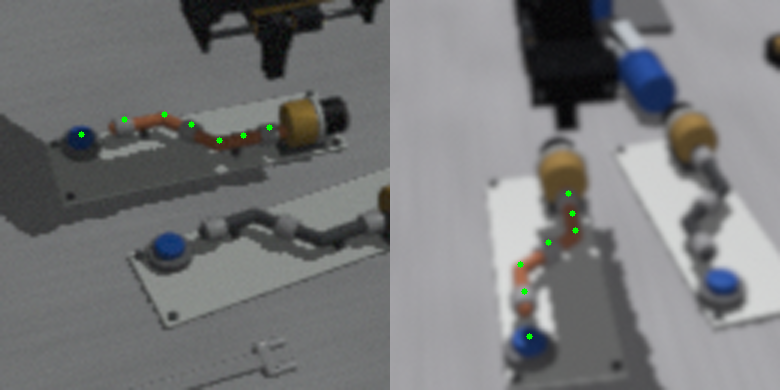

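Projected marks sit on the pipe, nuts and button in both cameras. Run the pass.

```bash
python3 - <<'E'
from workcell import robot
from fit import *
x=np.load("pose.npy")
def go(p,z,vel,**k):
    w=Rt(x,[p[0],p[1],0])[0]; return robot.move_straight([w[0],w[1],z],vel=vel,**k)
go((28,71),75,40); robot.hold(.3); print(robot.get_tcp_pos(),Rt(x,[28,71,75]))
for p in((28,43),(28,15),(0,-7.5),(-28,-30),(-28,-75)):
    go(p,75,40); robot.hold(.3); print(robot.get_tcp_pos(),Rt(x,[*p,75]))
go((-28,-123),75,50); robot.hold(.5); f0=robot.get_force()
print(go((-28,-123),38,10,contact_N=8)); robot.hold(.4)
print(robot.get_tcp_pos(),robot.get_force()-f0,robot.get_time_s())
E
```

```text
[521.68942602  88.77144449  75.10331845] [[521.64672159  88.74405766  75.        ]]
[521.50012661  60.94778085  74.98630784] [[521.51271618  60.74437834  75.        ]]
[521.39373062  32.96804958  74.98581936] [[521.37871078  32.74469901  75.        ]]
[493.35861447  10.48218454  74.9783044 ] [[493.27134853  10.37896209  75.        ]]
[465.23829734 -11.89271672  74.9581684 ] [[465.16398629 -11.98677482  75.        ]]
[464.98426075 -56.82190539  75.0179545 ] [[464.94862045 -56.98625945  75.        ]]
True
[ 464.73887358 -104.97109243   41.0991659 ] [-0.75112826  0.62989042  5.71512807] 20.425
```

```bash
python3 - <<'E'
from workcell import robot
import numpy as np,cv2
p=robot.get_tcp_pos()
cv2.imwrite("pics/press.png",cv2.resize(robot.camera("side")[200:270,160:260],None,fx=5,fy=5,interpolation=cv2.INTER_CUBIC))
for dz in(-.5,1,2,3,4,5,6,7,8,10):
    robot.move_straight([p[0],p[1],p[2]+dz],vel=10);robot.hold(.25);print(dz,robot.get_tcp_pos()[2],robot.get_force()[2])
E
```

```text
-0.5 41.071927574650196 7.139887358946627
1 42.05690895899808 4.485768387042236
2 43.09781828757095 4.105117530730097
3 44.09248228103838 3.0644304948098617
4 45.08052745484439 2.7708852663150285
5 46.09474610844852 2.1427659776084544
6 47.08681842108184 1.0421210497722397
7 48.04911962656644 -0.3575640925914455
8 49.09752130618139 -0.13522107572949252
10 51.07811822616498 -0.28946712242983025
```

The force falls off as a spring would over about 6 mm, with a hard stop at z = 41.1, so the button went fully down and came back up. Now I'll lift clear and hand in.

```bash
python3 - <<'E'
from workcell import robot
p=robot.get_tcp_pos(); robot.move_straight([p[0],p[1],200]); robot.hold(.5)
print(robot.get_time_s(),robot.hand_in())
E
```

```text
the job is handed in; nothing more can be done
27.2667 None
```

The fingertips passed all six marks in order, about 18 mm above the nuts; then I pressed the relief button to its stop and let it up, and handed in at 27 s without a verdict being shown.

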